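Swing the bench magnifier over the filled chocolate tray

ROBOT

A 6-joint arm with a two-finger parallel gripper is mounted at the origin on the work surface. World frame = base frame: x ahead of the robot, y to its left, z up, the work surface at z = 0. Lengths are in mm, angles in rad, forces in N, time in s.
With the tool pointing down it reaches from about 275 to 850 mm from the base axis. Payload 5.2 kg.
Tool frame: the origin (TCP) lies at the very end of the fingers, on their centre line; the grasp point (between the pads) lies 19 mm behind it (arm.hold_point_z is the z of the grasp point in the tool frame, in mm); z points along the fingers, y is the line along which they close (so a half turn about z gives the same grasp; the last joint's range is limited). The gripper opens to 85 mm and grips with 20 to 120 N. Pads are 22 mm wide; open, the fingers measure 114 mm over their backs; the gripper's body (76 mm by 85 mm) begins 54 mm behind the grasp point. The pads swing forward as they close: fully open they stand 13 mm farther back than shut.
Start: joints at [0.936, 0.259, 1.535, -0, 1.348, -0.203], TCP at [230.158, 499.532, 231.31] pointing down, gripper open.
Joint ranges: [-3.14, 3.14], [-0.91, 2.08], [0.19, 2.58], [-1.22, 4.36], [0.22, 2.71], [-3.12, 3.12]. Speed limits (rad/s): [2.57, 2.57, 3.14, 3.14, 3.14, 3.14].

INTERFACE

Orientations are given as a unit quaternion [x, y, z, w].
In Python, from station import arm gives the robot as it stands.
- The arm moves only by the shell command python3 -m creep 'ROWS' [FORCE]. ROWS is a JSON object of lists of equal length, an entry for each row: "hand": the closure, from 0 (fully open) to 1 (shut); "slide": the shift along the tool's x, y, z normalised to -1 to 1, where 1 is 0.03 m, a list of three; "roll": the turn about the tool's z normalised to -1 to 1, where 1 is 6 degrees. A call has 1 to 12 rows; each row shifts and turns the commanded pose from where the row before left it, along the tool's axes as they then stand; what a row does not reach is not made up. A row lasts 1/12 s, in which the tool goes at most 41.7 mm and 7.16 degrees, less where a joint would pass 70% of its speed; a pose out of reach is approached as far as the arm can. A call with a number of a shift or a turn outside -1 to 1 is refused whole. A call with a gripper value outside its range is refused whole. The fingers move at their own pace and stop on an object; FORCE is the grip in N (left out, the last holds). Time passes only in rows, so rows that do not move let the fingers close. It gives the time, the measured TCP pose, the force, the opening and the grip force at its end, in the units of the state.
- arm.get_obs(): the state, without advancing time (a new reading comes with each control period).
- arm.get_image(name): name is "side" or "top"; returns (picture, depth): 480x640x3 uint8, red, green, blue; 480x640 float32, mm along the optical axis (not along the pixel's ray), 0 where there is no reading.
- arm.camera_info(name): a dict with "fx", "fy", "cx", "cy" (pixels), "R" (3x3) and "t" (3): a world point X has camera coordinates R X + t. Camera axes: x right, y down, z forward; pixel columns grow to the right and rows downward; lengths in mm; the calibration is good to about 2 mm. A picture is of the moment at which its call begins. camera_info takes no time and is no camera call.
- arm.close_job(): hands the job in; it is judged then, once.
The state is a dict: "time_s": time; "qpos": joint angles; "qd": joint speeds; "joint_efforts": joint torques, N m; "tcp_pos": TCP position; "ee_rot": TCP orientation; "force": force on the tool from outside, world axes, zero at the start; "wrist_torque": the same for the moment, N m; "gripper_width": opening from 0.0 (shut) to 1.0 (fully open); "grasp_force": force on a finger pad.
Only numpy, scipy, OpenCV 4.12 (cv2) and the standard library are available. Lean on these libraries where they do the work, as an engineer would, in place of code of your own. Each camera call takes 0.05 s, during which the arm holds its last target. There are 200 camera calls.

TASK

The packer wants to check the finished chocolates: swing the bench magnifier so that its round lens stands straight above the middle of the small six-pocket tray that is filled with chocolates, not the empty one, then let go so that it stays there. Leave both trays, the carton and the ribbon spool where they are.

Things in the scene. Friction and masses are not known exactly. Their poses are not given: they have to be found in the camera images.
- stand: Foot and column of the bench magnifier, bolted to the bench: grey foot disc 114 mm across, thin steel column, 142 mm high. Origin: centre of the foot's underside, on the vertical axis of the shoulder joint. The upper link turns at the column's top, 145 to 161 mm above the bench. Where the stand is and which way it is turned vary.
- upper_arm (a joint): Stiff shoulder hinge, vertical axis through the stand's origin, range -1.4 to 3.0 rad, counter-clockwise from above positive. The upper link (250 mm from shoulder axis to elbow axis, white bar 24 mm wide) points along the stand's own -x when the joint reads 1.15; at 0 it is turned 1.15 rad clockwise from there. It stays where it is left; about 0.8 N m moves it.
- forearm (a joint): Stiff elbow hinge, vertical axis, range -2.2 to 0.5 rad, counter-clockwise from above positive. At -2.2 the forearm continues straight on from the upper link; at 0 it is folded 2.2 rad counter-clockwise from that. From the elbow axis along the forearm it is 250 mm to the lens centre and 335 mm to the handle axis. Stays where left; 0.5 N m moves it. All moves only horizontally.
- lens_center (a point): Centre of the magnifier's round clear lens, 108 mm across in a white frame 128 mm across and 20 mm thick (167 to 187 mm above the bench). The point lies at the lens's middle, 177 mm above the bench.
- handle_grip (a point): Grip point of the upright round black handle that swings the magnifier: 20 mm in diameter, standing on a lug at the lens frame's outer side, 85 mm from the lens centre on the side away from the elbow, free from 187 to 237 mm above the bench. The point is on its axis, 217 mm above the bench, 20 mm below its top. Nothing of the magnifier stands higher than the handle's foot.
- full_tray: Loose dark brown plastic tray with six pockets, all filled with domed brown chocolates. 100 mm (its x) by 140 mm (its y), rim 26 mm high, chocolates to 33 mm. Origin: centre of its underside. It lies to the left or to the right of the stand's middle line.
- empty_tray: The same tray, 100 x 140 x 26 mm, with its six pockets empty, on the other side. Origin: centre of its underside.
- carton: Loose flat gift carton with white lid, 114 x 134 x 42 mm. Origin: centre of its underside. Bystander.
- spool: Loose white ribbon spool standing on its flange, 80 mm across, 40 mm high. Origin: centre of its underside. Bystander.

How it is judged:
By the outcome, as a careful person would: the job done as asked, in the order asked, and still so for the second after the job is handed in, with the robot touching nothing.
It also fails if it takes over 35 s, if anything falls off the work surface, if the arm or the gripper's body presses on something with over 40 N, if the wrist force passes 120 N, or if a joint passes its speed limit or range.

## Working session

There is one attempt and no reset: what is moved stays moved. The work goes in short steps, Python scripts to look and compute and a shell command to move; the robot and the scene stay as the last step left them, time stands still between calls to the robot, and variables do not carry over. Pictures are saved under pics/ and viewed, at most 10 in all, crops included, and the job is handed in when it is done.

```bash
mkdir -p pics
cat > h.py <<'E'
import numpy as np, cv2
from station import arm
def snap(n,tag):
    im,d=arm.get_image(n); cv2.imwrite(f'pics/{tag}.png',im[:,:,::-1]); np.save(f'pics/{tag}.npy',d); return im,d
def world(n,u,v,z):
    c=arm.camera_info(n);R=np.array(c['R']);t=np.array(c['t'])
    p=np.array([(u-c['cx'])/c['fx'],(v-c['cy'])/c['fy'],1])*z
    return R.T@(p-t)
def onplane(n,u,v,h):
    a=world(n,u,v,0);b=world(n,u,v,1);s=(h-a[2])/(b[2]-a[2]);return a+s*(b-a)
def proj(n,X):
    c=arm.camera_info(n);p=np.array(c['R'])@np.array(X)+np.array(c['t']);return c['fx']*p[0]/p[2]+c['cx'],c['fy']*p[1]/p[2]+c['cy']
E
python3 -c "
from h import *
snap('top','t1');snap('side','s1');o=arm.get_obs();print(o['tcp_pos'],o['ee_rot'],o['time_s'])
for n in('top','side'):
  c=arm.camera_info(n);print(-np.array(c['R']).T@np.array(c['t']),c['fx'])"
```

```text
[229.85053379 499.12930897 230.54286418] [ 2.14227607e-01  9.76783394e-01 -7.84824435e-04 -3.41848565e-04] 0.1
[ 540.46305244    2.72315101 1240.30625418] 447.26188734156676
[-118.89678433 -793.46569826  861.82019701] 492.38587525006056
```

View pics/t1.png

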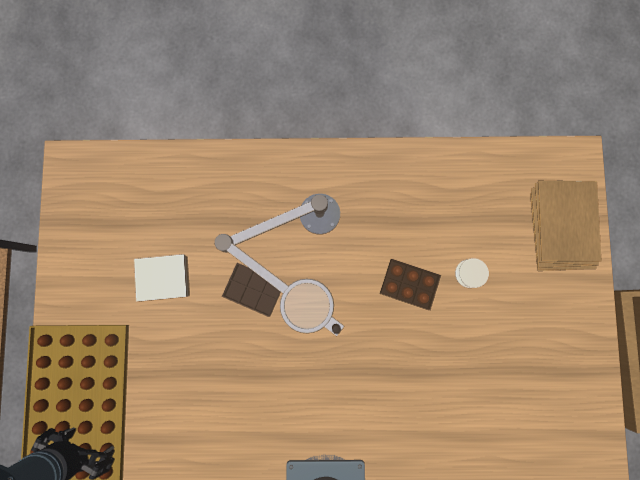

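View pics/s1.png

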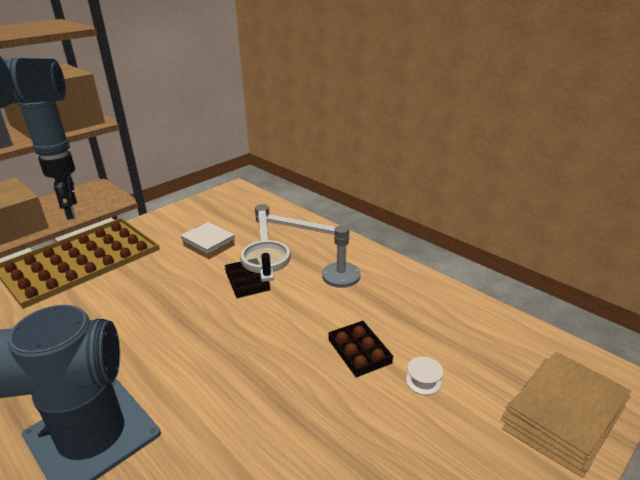

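The top view shows the full tray on the right at about (410,284), the empty tray at (252,289), the elbow at (223,242), the shoulder at (320,203), the lens at (307,306) and the handle at (337,328). In the side view the handle top is near (266,257) and the full tray near (360,347). I'll enlarge both.

```bash
python3 -c "
import cv2,numpy as np
a=cv2.imread('pics/t1.png');b=cv2.imread('pics/s1.png')
z=lambda i,x,y,w,h,k:cv2.resize(i[y:y+h,x:x+w],None,fx=k,fy=k,interpolation=cv2.INTER_CUBIC)
cv2.imwrite('pics/c1.png',z(a,205,180,250,165,3.2)[:, :800])
L=z(b,230,190,80,100,5);Rr=z(b,320,310,80,80,5);Rr=cv2.copyMakeBorder(Rr,0,100,0,0,0)
cv2.imwrite('pics/c2.png',np.hstack([L,Rr]))"
```

```text
(no output)
```

View pics/c1.png

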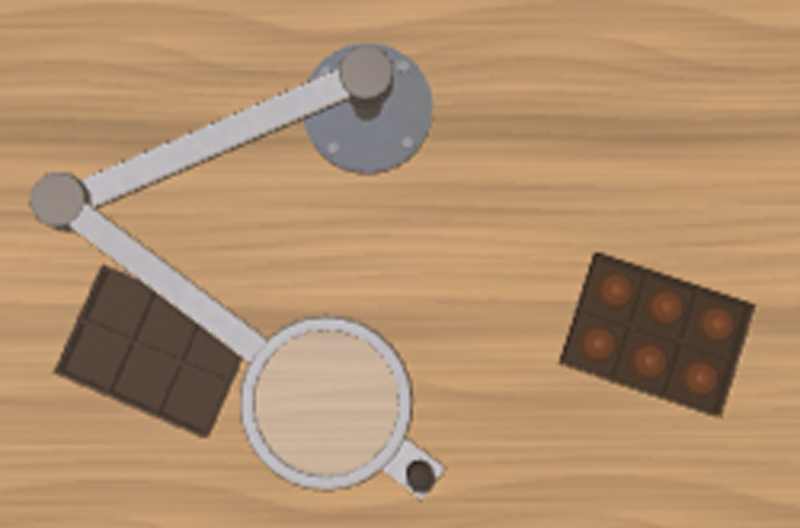

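View pics/c2.png

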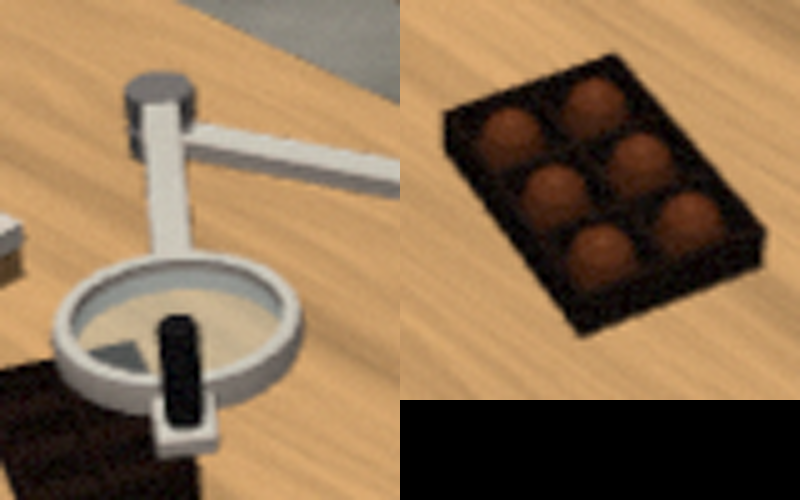

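In the enlargements:
- **Top view:** shoulder cap (319.4,202.8), elbow cap (223.1,242.5), lens ring (306.9,305.9), handle top (336.6,328.1), full tray rim centre (410.9,284.4).
- **Side view:** handle top (265.6,254.4), tray rim centre (360.8,344.2), lens centre about (265.6,254).

```bash
cat > m.py <<'E'
from h import *
from scipy.optimize import least_squares as ls
def tri(p,q):
    r=ls(lambda X:np.r_[np.array(proj('top',X))-p,np.array(proj('side',X))-q],[500,0,100]);return r.x,np.abs(r.fun).max()
print('handle top tri',tri((336.6,328.1),(265.6,254.4)))
print('tray tri',tri((410.9,284.4),(360.8,344.2)))
print('lens tri',tri((306.9,305.9),(265.6,254.5)))
d=np.load('pics/t1.npy')
for n,u,v in(('shoulder',319.4,202.8),('elbow',223.1,242.5),('handle',336.6,328.1),('lug',331,324),('tray',410.9,284.4),('ring',288,306)):
    print(n,world('top',u,v,d[int(round(v)),int(round(u))]).round(1))
S=onplane('top',319.4,202.8,168)[:2];E=onplane('top',223.1,242.5,190)[:2]
print(S,onplane('top',320,214.1,12))
L=onplane('top',306.9,305.9,187)[:2];H=onplane('top',336.6,328.1,237)[:2];T=onplane('top',410.9,284.4,26)[:2]
print('L',L,'H',H,'T',T,'LH',np.hypot(*(L-H)))
cs=[onplane('top',205+a/3.2,180+b/3.2,26)[:2] for a,b in((598,252),(755,304),(722,416),(560,364))]
print('tray sides',[np.hypot(*(cs[i]-cs[(i+1)%4])).round(1) for i in range(4)],np.mean(cs,0))
E
python3 m.py
```

```text
handle top tri (array([464.07670456, -27.30184554, 234.55422131]), np.float64(0.26701605433510167))
tray tri (array([ 564.93683625, -237.81449141,   22.58579125]), np.float64(0.5217121193346088))
lens tri (array([512.85412066,  39.37766124, 180.5285682 ]), np.float64(0.34727969601163977))
shoulder [761.4   8.9 164.4]
elbow [663.5 239.1 181.3]
handle [464.7 -27.6 236.7]
lug [470.1 -16.3 182.2]
tray [ 563.7 -236.6   23. ]
ring [512.3  84.3 179.3]
[760.69393334   8.89726954] [760.73390055   8.34379953  12.        ]
L [512.4430688   39.62707513] H [464.69238164 -27.58521138] T [ 563.68841772 -236.03721461] LH 82.44767784322514
tray sides [np.float64(139.2), np.float64(98.6), np.float64(142.0), np.float64(100.4)] [ 564.00872378 -235.85477074]
```

The checks hold: link lengths come out at 250.1 and 250.3 mm, tray sides at 140/99 mm, and handle top at about 235 mm. The target lens centre is (564,-236), which gives a fold of 102° and puts the handle at about (582,-319). I'll raise the tool and travel to above the handle.

```bash
python3 -m creep '{"hand":[0,0,0,0,0,0,0,0,0,0,0,0],"slide":[[0,0,-0.5],[0,0,-1],[-0.7,-0.6,0],[-0.7,-0.6,0],[-0.7,-0.6,0],[-0.7,-0.6,0],[-0.7,-0.6,0],[-0.7,-0.6,0],[-0.7,-0.6,0],[-0.7,-0.6,0],[-0.7,-0.6,0],[-0.7,-0.6,0]],"roll":[0,0,0,0,0,0,0,0,0,0,0,0]}' 40
python3 -m creep '{"hand":[0,0,0,0,0,0,0,0],"slide":[[-0.7,-0.6,0],[-0.7,-0.6,0],[-0.7,-0.6,0],[-0.7,-0.6,0],[-0.7,-0.6,0],[-0.7,-0.6,0],[-0.7,-0.6,0],[0,0,0]],"roll":[0,0,0,0,0,0,0,0]}'
cat > d.py <<'E'
import sys
from h import *
from scipy.spatial.transform import Rotation as Ro
o=arm.get_obs();R=Ro.from_quat(o['ee_rot']);g=np.array([float(a) for a in sys.argv[1:4]])
print(o['time_s'],'tcp',o['tcp_pos'].round(1),'F',np.round(o['force'],1),'w',o['gripper_width'],'yaw_y',np.degrees(np.arctan2(R.as_matrix()[1,1],R.as_matrix()[0,1])).round(1),'to go (units)',(R.inv().apply(g-o['tcp_pos'])/30).round(3))
E
python3 d.py 464 -28 200
```

```text
time_s: 1.1
tcp_pos: [345.6, 246.8, 276.0]
ee_rot: [0.214, 0.977, -0.0, -0.0]
force: [1.0, 0.2, -1.0]
gripper_width: 1.004
grasp_force: 0.0
time_s: 1.77
tcp_pos: [428.0, 68.4, 275.9]
ee_rot: [0.216, 0.976, -0.001, 0.0]
force: [0.8, 0.0, 0.0]
gripper_width: 0.999
grasp_force: 0.0
1.7667 tcp [428.   68.4 275.9] F [0.8 0.  0. ] w 0.9985604417291406 yaw_y 65.0 to go (units) [-2.44  -2.403  2.537]
```

```bash
python3 -m creep '{"hand":[0,0,0,0,0,0,0],"slide":[[-0.61,-0.6,0],[-0.61,-0.6,0],[-0.61,-0.6,0],[-0.61,-0.6,0],[0,0,0],[0,0,0.3],[0,0,0]],"roll":[0,0,0,0,0,0,0]}'
python3 d.py 464 -28 200; python3 -c "
from h import *
import cv2
a,_=snap('top','t2');b,_=snap('side','s2')
cv2.imwrite('pics/c3.png',np.hstack([cv2.resize(a[270:390,270:390],(400,400)),cv2.resize(b[190:310,206:326],(400,400))])[:,:,::-1])"
```

```text
time_s: 2.35
tcp_pos: [461.5, -23.0, 265.3]
ee_rot: [0.214, 0.977, 0.0, -0.002]
force: [-0.2, 0.6, -0.3]
gripper_width: 1.003
grasp_force: 0.0
2.35 tcp [461.5 -23.  265.3] F [-0.2  0.6 -0.3] w 1.002889185186094 yaw_y 65.2 to go (units) [-0.155 -0.117  2.177]
```

View pics/c3.png

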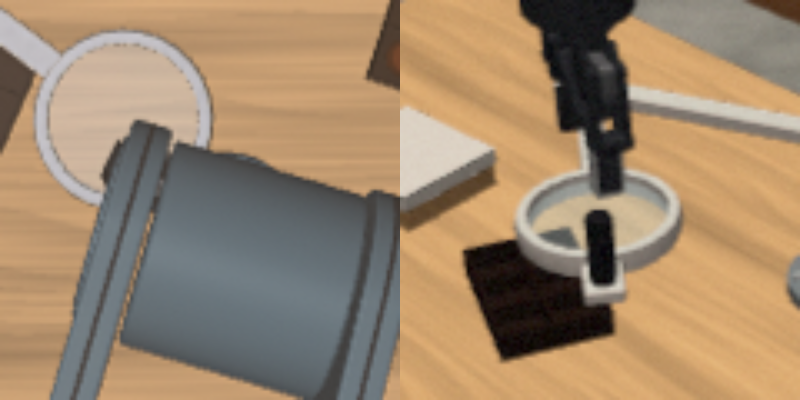

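In the side crop the open fingers line up with the handle at (600,245) and sit above it; in the top crop the wrist hides the handle. The position agrees with the measurement, so I'll correct, descend and grip gently.

```bash
python3 -m creep '{"hand":[0,0,0,0,0,0,0],"slide":[[-0.155,-0.117,0],[0,0,0.4],[0,0,0.4],[0,0,0.4],[0,0,0.5],[0,0,0.5],[0,0,0]],"roll":[0,0,0,0,0,0,0]}'
python3 -m creep '{"hand":[0.4,0.7,1,1,1,1,1,1,1],"slide":[[0,0,0],[0,0,0],[0,0,0],[0,0,0],[0,0,0],[0,0,0],[0,0,0],[0,0,0],[0,0,0]],"roll":[0,0,0,0,0,0,0,0,0]}' 30
python3 d.py 582 -319 200
```

```text
time_s: 3.03
tcp_pos: [463.8, -28.1, 199.0]
ee_rot: [0.214, 0.977, 0.0, -0.002]
force: [-1.0, 0.5, -0.6]
gripper_width: 1.002
grasp_force: 0.0
time_s: 3.78
tcp_pos: [465.7, -29.1, 202.0]
ee_rot: [0.214, 0.977, -0.0, 0.001]
force: [-1.1, 0.1, 5.9]
gripper_width: 0.224
grasp_force: 30.2
3.7833 tcp [465.7 -29.1 202. ] F [-1.1  0.1  5.9] w 0.2243729110902408 yaw_y 65.3 to go (units) [-7.565 -7.156  0.073]
```

The handle is gripped: the opening reads 19 mm and the grip 30 N. Next I'll work out the swing rows, with the roll following the forearm.

```bash
cat > p.py <<'E'
import numpy as np
S=np.array([761,8.9]);T=np.array([564,-236.])
def ik(P,l2):
    d=P-S;r=np.hypot(*d);f=np.arccos((r*r-250**2-l2**2)/(2*250*l2));u=np.arctan2(d[1],d[0])-np.arctan2(l2*np.sin(f),250+l2*np.cos(f));return u,f,u+f
u,f,a=ik(T,250);G=T+85*np.array([np.cos(a),np.sin(a)])
H0=np.array([465.7,-29.1]);a0=ik(H0,335)[2]
print('fold',f,'goal',G,'fore deg',np.degrees(a0)%360,np.degrees(a)%360)
y=65.3;N=24;P=H0
for i in range(1,N+1):
    Q=H0+(G-H0)*i/N;b=np.degrees(ik(Q,335)[2]-a0+2*np.pi)%360
    b=b if b<180 else b-360
    yr=np.radians(y);ty=np.array([np.cos(yr),np.sin(yr)]);tx=np.array([-ty[1],ty[0]]);d=Q-P
    print(i,(d@tx/30).round(2),(d@ty/30).round(2),'roll',(-(65.3+b-y)/6).round(2));y=65.3+b;P=Q
E
python3 p.py
```

```text
fold 1.7820848275260368 goal [ 582.01976932 -319.06797165] fore deg 233.41289315425377 282.2394240468486
1 -0.32 -0.3 roll -0.43
2 -0.3 -0.31 roll -0.44
3 -0.29 -0.33 roll -0.44
4 -0.27 -0.34 roll -0.44
5 -0.26 -0.35 roll -0.44
6 -0.24 -0.36 roll -0.43
7 -0.22 -0.37 roll -0.43
8 -0.21 -0.38 roll -0.42
9 -0.19 -0.39 roll -0.41
10 -0.17 -0.4 roll -0.4
11 -0.15 -0.41 roll -0.39
12 -0.14 -0.41 roll -0.38
13 -0.12 -0.42 roll -0.36
14 -0.11 -0.42 roll -0.34
15 -0.09 -0.42 roll -0.33
16 -0.08 -0.43 roll -0.31
17 -0.06 -0.43 roll -0.29
18 -0.05 -0.43 roll -0.27
19 -0.04 -0.43 roll -0.25
20 -0.03 -0.43 roll -0.23
21 -0.02 -0.43 roll -0.21
22 -0.01 -0.43 roll -0.19
23 0.0 -0.43 roll -0.17
24 0.01 -0.43 roll -0.15
```

```bash
python3 -m creep '{"hand":[1,1,1,1,1,1,1,1,1,1,1,1],"slide":[[-0.32,-0.30,0],[-0.30,-0.31,0],[-0.29,-0.33,0],[-0.27,-0.34,0],[-0.26,-0.35,0],[-0.24,-0.36,0],[-0.22,-0.37,0],[-0.21,-0.38,0],[-0.19,-0.39,0],[-0.17,-0.40,0],[-0.15,-0.41,0],[-0.14,-0.41,0]],"roll":[-0.43,-0.44,-0.44,-0.44,-0.44,-0.43,-0.43,-0.42,-0.41,-0.40,-0.39,-0.38]}'
python3 d.py 582 -319.1 200
```

```text
time_s: 4.78
tcp_pos: [525.2, -173.4, 202.0]
ee_rot: [-0.05, 0.999, 0.001, 0.001]
force: [3.6, 6.1, 5.0]
gripper_width: 0.227
grasp_force: 30.5
4.7833 tcp [ 525.2 -173.4  202. ] F [3.6 6.1 5. ] w 0.22694082344401012 yaw_y 95.7 to go (units) [-1.404 -5.02   0.062]
```

```bash
python3 -m creep '{"hand":[1,1,1,1,1,1,1,1,1,1,1,1],"slide":[[-0.12,-0.42,0],[-0.11,-0.42,0],[-0.09,-0.42,0],[-0.08,-0.43,0],[-0.06,-0.43,0],[-0.05,-0.43,0],[-0.04,-0.43,0],[-0.03,-0.43,0],[-0.02,-0.43,0],[-0.01,-0.43,0],[0,-0.43,0],[0,-0.43,0]],"roll":[-0.36,-0.34,-0.33,-0.31,-0.29,-0.27,-0.25,-0.23,-0.21,-0.19,-0.17,-0.15]}'
python3 -m creep '{"hand":[1,1,1],"slide":[[0,0,0],[0,0,0],[0,0,0]],"roll":[0,0,0]}'
python3 d.py 582 -319.1 200; python3 -c "
from h import *
a,_=snap('top','t3');b,_=snap('side','s3')
cv2.imwrite('pics/c4.png',np.hstack([cv2.resize(a[230:380,330:480],(400,400)),cv2.resize(b[250:400,280:430],(400,400))])[:,:,::-1])"
```

```text
time_s: 5.78
tcp_pos: [583.7, -316.9, 202.0]
ee_rot: [-0.21, 0.978, 0.001, 0.001]
force: [1.1, 5.0, 6.7]
gripper_width: 0.222
grasp_force: 30.5
time_s: 6.03
tcp_pos: [583.3, -319.3, 202.0]
ee_rot: [-0.209, 0.978, -0.001, 0.001]
force: [0.4, -3.1, 4.1]
gripper_width: 0.226
grasp_force: 30.4
6.0333 tcp [ 583.3 -319.3  202. ] F [ 0.4 -3.1  4.1] w 0.22636342898772568 yaw_y 114.1 to go (units) [0.036 0.025 0.066]
```

View pics/c4.png

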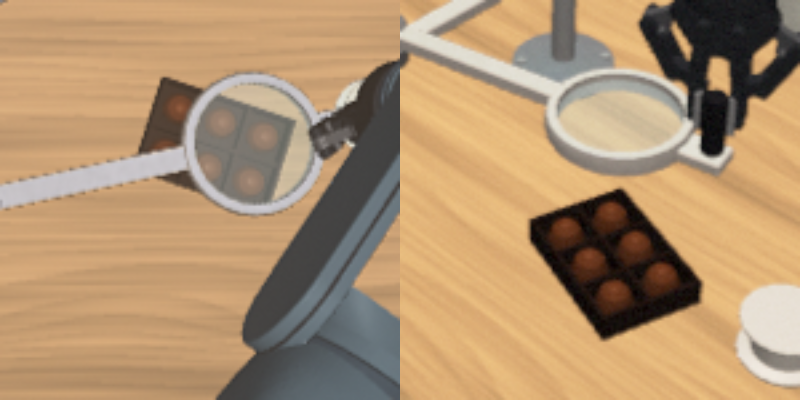

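In the top crop the lens ring is centred at (255,144), which is pixel (425.6,284.0), and lies over the tray once parallax is allowed for. The tray has not moved. I'll compute the offset before and after releasing.

```bash
python3 -m creep '{"hand":[0.7,0.4,0,0,0,0,0,0],"slide":[[0,0,0],[0,0,0],[0,0,0],[0,0,0],[0,0,0],[0,0,0],[0,0,0],[0,0,0]],"roll":[0,0,0,0,0,0,0,0]}'
python3 -m creep '{"hand":[0,0,0,0,0,0,0,0,0,0,0],"slide":[[0,0,-0.5],[0,0,-1],[0,0,-1],[0,0,-1],[0,-1,0],[0,-1,0],[0,-1,0],[0,-1,0],[0,-1,0],[0,-1,0],[0,0,0]],"roll":[0,0,0,0,0,0,0,0,0,0,0]}'
python3 -c "
from h import *
a,_=snap('top','t4');b,_=snap('side','s4')
print('before',onplane('top',425.6,284,187))
cv2.imwrite('pics/c5.png',np.hstack([cv2.resize(a[230:350,370:490],(400,400),interpolation=2),cv2.resize(b[250:370,300:420],(400,400),interpolation=2)])[:,:,::-1])"; python3 d.py 0 0 0
```

```text
time_s: 6.8
tcp_pos: [582.6, -318.1, 201.2]
ee_rot: [-0.209, 0.978, 0.0, -0.0]
force: [-0.5, -0.7, 0.0]
gripper_width: 0.999
grasp_force: 0.0
time_s: 7.72
tcp_pos: [656.7, -488.1, 299.7]
ee_rot: [-0.207, 0.978, 0.001, -0.002]
force: [0.7, -0.6, -2.5]
gripper_width: 1.0
grasp_force: 0.0
before [ 561.28854575 -238.84947935  187.        ]
7.8167 tcp [ 656.2 -483.8  302.5] F [-0.2 -0.2 -0.6] w 1.0012026522265047 yaw_y 114.1 to go (units) [13.376 23.605 10.198]
```

View pics/c5.png

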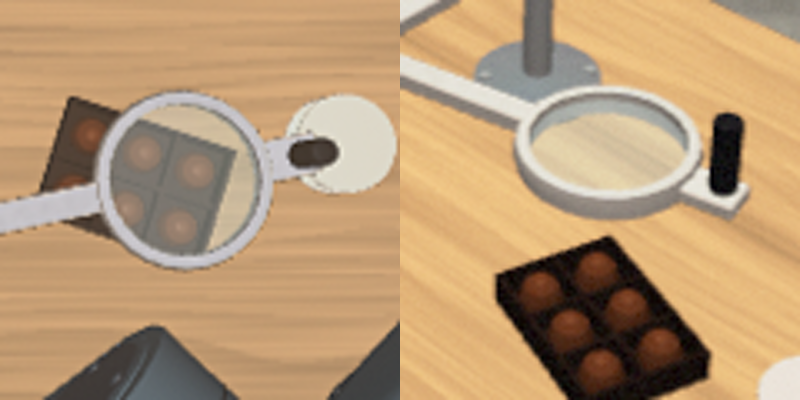

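Released, the lens ring in the top crop is centred at (184,180), pixel (425.2,284.0), and in the side crop at (208,145), pixel (362.5,293.5). The handle is free and the tray and spool haven't moved. Now a two-view check.

```bash
sed -i '/^print/,$d' m.py; python3 -c "
from m import *
print(tri((425.2,284.0),(362.5,293.5)), onplane('top',425.2,284.0,187), onplane('side',362.5,293.5,187),onplane('side',360.8,344.2,26))"
```

```text
(array([ 561.78641828, -239.81406022,  180.15478716]), np.float64(0.1924190347862691)) [ 561.29546762 -237.91240115  187.        ] [ 555.33741783 -245.60187804  187.        ] [ 563.24232809 -240.78879439   26.        ]
```

Both views put the lens within about 3–4 mm of the tray centre, and the handle is released with the arm clear.

```bash
python3 -c "
from station import arm
print(arm.close_job())"
```

```text
the job is handed in; nothing more can be done
None
```

The magnifier's lens now stands above the middle of the full tray, about 3–4 mm off centre as measured from both cameras; I let go of the handle, the full tray and spool look unmoved, the empty tray and carton were not re-checked, and the job is handed in.

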